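Stand a plate in a spring clamp and hold the clamp shut

ROBOT

A 6-joint arm with a two-finger parallel gripper is mounted at the origin on a cart in front of the work surface, level with it; the furniture and walls round the work are solid. World frame = base frame: x ahead of the robot, y to its left, z up, the work surface at z = 0. Lengths are in m, angles in rad, forces in N, time in s.
With the tool pointing down it reaches from about 0.375 to 0.9 m from the base axis. Payload 3.1 kg.
Tool frame: the origin (TCP) lies on the centre line of the jaws, within the pads' length; the fingertips stand 22 mm ahead of it and the grasp point (between the pads) lies 3 mm ahead of it; z points along the fingers, y is the line along which they close (so a half turn about z gives the same grasp; the last joint's range is limited). The gripper opens to 85 mm and grips with 20 to 120 N. Pads are 22 mm wide; open, the fingers measure 114 mm over their backs; the gripper's body (76 mm by 85 mm) begins 54 mm behind the grasp point. The pads swing forward as they close: fully open they stand 13 mm farther back than shut.
Start: joints at [0.987, 0.527, 1.433, -0, 1.181, -0.178], TCP at [0.247, 0.574, 0.253] pointing down, gripper open.
Joint ranges: [-3.08, 3.08], [-0.75, 2.2], [0.22, 2.44], [-1.43, 4.57], [0, 2.65], [-2.85, 2.85]. Speed limits (rad/s): [2.79, 2.79, 3.14, 3.14, 3.14, 3.14].

INTERFACE

Orientations are given as a unit quaternion [x, y, z, w].
In Python, from station import sense, eyes, job gives the robot as it stands.
- The arm moves only by the shell command python3 -m pendant 'ROWS' [FORCE]. ROWS is a JSON list of rows, 1 to 20 of them, each an object with the fields d (a list: dx, dy, dz in parts of the range, where 1.0 means 0.75 m), rz (a turn about the tool's z in shares of pi rad (1.0 is pi rad)), jaw (the opening from 0.0 (shut) to 1.0 (fully open)); a field left out counts as zero (the opening has to be given); each row is the pose to reach, as a shift and turn from the pose commanded when the command began, along the tool's axes at that moment; what a row does not reach only later rows make up. A row lasts 1/10 s, in which the tool goes at most 0.05 m and 0.15 rad, less where a joint would pass 70% of its speed; a pose out of reach is approached as far as the arm can. The fingers move at their own pace and stop on an object; FORCE is the grip in N (left out, the last holds). Time passes only in rows, so rows that do not move let the fingers close. It prints the time, the measured TCP pose, the force, the opening and the grip force at its end. Input that does not fit is refused with a message, and nothing moves.
- sense(): the state, without advancing time (a new reading comes with each control period).
- eyes.snapshot(name): name is "side" or "top" or "wrist"; returns a dict with "pixels" (480x640x3 uint8, red, green, blue), "range_z" (480x640 float32, m along the optical axis (not along the pixel's ray), 0 where there is no reading), "fov_y" (degrees; the focal length in pixels is half the picture's height over the tangent of half this angle, whatever the lens; pixels are square), "cx", "cy" (the principal point, pixels), "k1" (the pictures are not rectified: a ray, as slopes to the right and down, at radius r is drawn at 1 + k1 r^2 times it, then the intrinsics apply), "R" (3x3) and "t" (3): a world point X has camera coordinates R X + t; the wrist camera has in their place "hand_eye" (4x4, takes a point from camera to tool coordinates, whose origin is the TCP and whose axes are the flange's). Camera axes: x right, y down, z forward; pixel columns grow to the right and rows downward; lengths in m; the calibration is good to about 2 mm. A picture is of the moment at which its call begins: read the wrist's pose just before it.
- job.sign_off(): hands the job in; it is judged then, once.
The state is a dict: "t": time; "q": joint angles; "qd": joint speeds; "tau": joint torques, N m; "tcp_pos": TCP position; "tool_rot": TCP orientation; "force": force on the tool from outside, world axes, zero at the start; "ft_torque": the same for the moment, N m; "finger_gap": opening from 0.0 (shut) to 1.0 (fully open); "gripper_force": force on a finger pad.
Only numpy, scipy, OpenCV 4.12 (cv2) and the standard library are available. Lean on these libraries where they do the work, as an engineer would, in place of code of your own. Each camera call takes 0.05 s, during which the arm holds its last target. There are 200 camera calls.

TASK

Stand the drilled metal plate upright on one of its short edges in the slot of the spring clamp, in the middle of the fence and with a broad face towards the fence, and let go of it. Then press the clamp's sprung handle down until the handle is level and keep it there, so that the pad pins the plate flat against the fence for deburring. Finish while still holding the handle level; leave the tin, the wrench and the roll of tape alone.

Things in the scene. Friction and masses are not known exactly. Their poses are not given: they have to be found in the camera images.
- plate: Loose end plate of bare aluminium, 48 x 80 x 12 mm, about 0.12 kg, with a round bore in the middle and four small holes at the corners, lying flat on the worktop. Origin: centre of the broad face that lies down at the start. Own x runs along its 48 mm width, y along its 80 mm length, z through its 12 mm thickness.
- plate_mid (a point): Middle of the plate's volume, 6 mm along the plate's z from its origin; axes as the plate's. 6 mm above the worktop at the start.
- fixture: Grey spring clamp screwed to the worktop. Axes: z up, y from the fence to the handle. Origin on the worktop under the pinned plate's middle. In mm: base x -35..35, y -42..70, top z 12; bolt heads to z 17 at x +-24, y -26 and 56. Fence: 34 wide in x, y -16..-6, z 12..50, behind it a 12 wide rib to y -30, z 34. Two cheeks (x -14..14, y 16..42, to z 76) carry the lever.
- slot (a point): Point on the slot floor (fixture x 0, y 0, z 12 mm): middle of the foot of a plate pinned against the fence. Axes as the fixture's. The slot runs along x, open at its ends, 18 mm wide from the fence (y -6) to a low lip (34 mm wide in x, y 12..16, 4 mm high).
- lever (a joint): Swing of the sprung lever, rad: 0 up at rest, 0.60 handle level, 0.80 stop. Pivot along the fixture's x at y 28, z 68 mm. The handle reaches to +y; pressed down, the pad under the pivot swings to the fence; let go, it springs back. At rest the pad is 23 mm from the fence; it meets the pinned plate at about 0.4. Push on the handle: 2 N at first, about 10 N at level.
- handle_top (a point): Middle of the top of the rubber paddle at the handle's end, where to press: 32 mm wide in x, 40 mm long, 12 mm thick. 84 mm from the pivot along the handle, 12 mm above its centre line: fixture y 112, z 80 mm when level; y 91, z 125 mm at rest. z is the paddle's upward normal.
- pad (a joint): How far the pad's own spring (about 2 N per mm) is pushed in, m: 0 = free; about 0.006 with the plate pinned and the handle level; 0.014 = stop.
- toggle_clamp: Bystander, fixed to the worktop: small toggle clamp with an upright red handle, about 42 x 96 mm and 128 mm high, origin under it. Not used here; keep the gripper clear of it.
- tin: Bystander: open round tin, 73 mm wide, 42 mm high; origin under its centre.
- wrench: Bystander: steel combination wrench lying flat, 162 x 30 x 7 mm, length along own x; origin under the centre.
- tape: Bystander: roll of masking tape, 68 mm wide, 24 mm high; origin under its centre.
Not all that is in view belongs to the job. Several things have the shape of the plate; the one meant has the colours described above.

How it is judged:
On the way:
1. the plate stands on a short edge in the slot, let go of, with the handle still up (x of plate_mid in the frame of fixture between -0.012 and 0.012 m and z of plate_mid in the frame of fixture between 0.047 and 0.056 m and y of plate_mid in the frame of fixture between -0.005 and 0.009 m and angle between the y axis of plate_mid and the z axis of fixture, either way round below 0.3 rad and angle between the z axis of plate_mid and the y axis of fixture, either way round below 0.3 rad and contact force between the fingers and plate below 0.1 N and value of joint lever below 0.15 rad), for 0.3 s.
At the end, for the whole second after the job is handed in: Handle held down by the robot within 0.08 rad of level; pad spring pushed in over 3 mm; plate untouched by the robot, on a short edge on the slot floor, flat on the fence (4 deg, 2 mm), within 12 mm of the fence's middle (x of plate_mid in the frame of fixture between -0.012 and 0.012 m and z of plate_mid in the frame of fixture between 0.047 and 0.056 m and y of plate_mid in the frame of fixture between -0.002 and 0.002 m and angle between the y axis of plate_mid and the z axis of fixture, either way round below 0.07 rad and angle between the z axis of plate_mid and the y axis of fixture, either way round below 0.07 rad and contact force between each of the arm, the fingers and plate below 0.1 N and value of joint lever between 0.52 and 0.68 rad and value of joint pad above 0.003 m and contact force between the fingers and fixture above 2 N and linear speed of plate below 0.02 m/s); the arm keeps its last pose, push and grip.
It fails at once if the tin is moved (over 30 mm) (distance of tin from where it was at the start of the episode above 0.03 m).
It fails at once if the wrench is moved (over 30 mm) (distance of wrench from where it was at the start of the episode above 0.03 m).
It fails at once if the tape is moved (over 30 mm) (distance of tape from where it was at the start of the episode above 0.03 m).
It also fails if it takes over 48 s, if anything falls off the work surface, if the arm or the gripper's body presses on something with over 40 N, if the wrist force passes 120 N, or if a joint passes its speed limit or range.

## Working session

There is one attempt and no reset: what is moved stays moved. The work goes in short steps, Python scripts to look and compute and a shell command to move; the robot and the scene stay as the last step left them, time stands still between calls to the robot, and variables do not carry over. Pictures are saved under pics/ and viewed, at most 14 in all, crops included, and the job is handed in when it is done.

```bash
mkdir -p pics; ls
cat > h.py <<'E'
import numpy as np, cv2
from station import sense, eyes, job
from scipy.spatial.transform import Rotation as Ro
def snap(n,f=None):
    s=sense(); d=eyes.snapshot(n); d['s']=s
    if n=='wrist':
        H=np.array(d['hand_eye']); T=np.eye(4); T[:3,:3]=Ro.from_quat(s['tool_rot']).as_matrix(); T[:3,3]=s['tcp_pos']
        M=np.linalg.inv(T@H); d['R']=M[:3,:3]; d['t']=M[:3,3]
    d['R']=np.array(d['R']); d['t']=np.array(d['t'])
    if f: cv2.imwrite('pics/'+f,d['pixels'][:,:,::-1])
    np.savez('/tmp/'+(f or n)+'.npz',**{k:v for k,v in d.items() if k!='s'})
    return d
def load(f): return {k:v for k,v in np.load('/tmp/'+f+'.npz').items()}
def K(d):
    f=240/np.tan(np.radians(d['fov_y'])/2); return np.array([[f,0,d['cx']],[0,f,d['cy']],[0,0,1]],float)
def rays(d,p):
    p=np.array(p,float).reshape(-1,1,2)
    n=cv2.undistortPoints(p,K(d),np.array([float(d['k1']),0,0,0])).reshape(-1,2)
    return np.c_[n,np.ones(len(n))]
def plane(d,p,z):
    r=rays(d,p)@d['R']; c=-d['R'].T@d['t']; return c+r*((z-c[2])/r[:,2])[:,None]
def cloud(d):
    v,u=np.mgrid[:480,:640]; r=rays(d,np.c_[u.ravel(),v.ravel()])
    X=(r*d['range_z'].reshape(-1,1)-d['t'])@d['R']; X[d['range_z'].ravel()<=0]=np.nan
    return X.reshape(480,640,3)
def proj(d,X):
    return cv2.projectPoints(np.array(X,float).reshape(-1,1,3),cv2.Rodrigues(d['R'])[0],d['t'],K(d),np.array([float(d['k1']),0,0,0]))[0].reshape(-1,2)
E
python3 - <<'E'
from h import *
for n in ['top','side']:
    d=snap(n,n+'1.png'); print(n,-d['R'].T@d['t'],d['R'][2],d['fov_y'])
s=sense();print(s)
E
```

```text
pics
top [ 0.35558441 -0.04106644  1.47865843] [ 0.12172482  0.00409835 -0.99255542] 43.39512909222195
side [ 0.01889411 -0.84507878  0.67658843] [ 0.45611936  0.72545095 -0.51543772] 47.87328615690446
{'t': 0.1, 'q': array([ 9.86489138e-01,  5.28389764e-01,  1.43379017e+00,  2.25748242e-05,
        1.18143078e+00, -1.78523342e-01]), 'qd': array([-0.00193833, -0.00206398, -0.00124867, -0.00081066,  0.0014494 ,
       -0.00033492]), 'tau': array([ 4.52790327e-04, -4.43306172e+01, -1.78586394e+01, -1.68991828e-04,
        3.93335955e-03, -2.46211670e-05]), 'tcp_pos': array([0.24634745, 0.57373162, 0.25241618]), 'tool_rot': array([ 2.01506878e-01,  9.79486580e-01, -9.32637694e-04, -3.85285127e-04]), 'force': array([-0.35310924,  0.4033533 , -0.24530591]), 'ft_torque': array([-0.02389362, -0.04082819,  0.03336971]), 'gripper_force': 0.0, 'finger_gap': 0.9960773096952376}
```

View pics/top1.png

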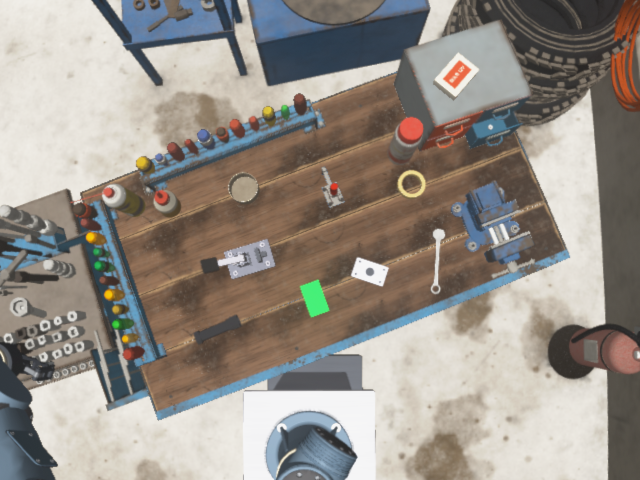

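View pics/side1.png

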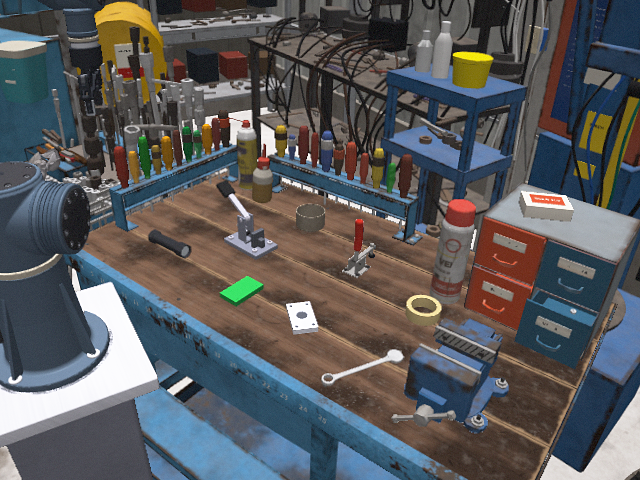

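The top view shows the plate at about (370,270), the clamp base at (248,258) and its paddle at (209,265). The side view shows the plate at (302,317) and the clamp at (250,240). The green block is a decoy.

Run:
```python
from h import *
for n,bp,bf in [('top1.png',(340,245,400,295),(215,230,285,285)),('side1.png',(275,290,330,345),(215,200,290,265))]:
    d=load(n); C=cloud(d); hsv=cv2.cvtColor(d['pixels'],cv2.COLOR_RGB2HSV)
    for nm,b,m in [('plate',bp,(hsv[...,1]<60)&(hsv[...,2]>140)),('fix',bf,(hsv[...,1]<70)&(hsv[...,2]>110))]:
        k=np.zeros((480,640),np.uint8); k[b[1]:b[3],b[0]:b[2]]=m[b[1]:b[3],b[0]:b[2]]
        if nm=='fix': k&=((C[...,2]<.022)).astype(np.uint8)
        c=max(cv2.findContours(k,cv2.RETR_EXTERNAL,cv2.CHAIN_APPROX_NONE)[0],key=cv2.contourArea)
        w=plane(d,c.reshape(-1,2),.012)[:,:2]
        r=cv2.minAreaRect((w*1000).astype(np.float32)); bx=cv2.boxPoints(r)
        print(n,nm,np.round(r[0],1),np.round(r[1],1),r[2],np.round(bx).tolist(), np.nanmedian(C[k>0][:,2]))
    if n[0]=='t':
        Z=C[...,2]; mm=(Z>.06)&(Z<.16); mm[:,:190]=0;mm[:,290:]=0;mm[:225]=0;mm[290:]=0
        print('tall',np.round(np.nanmin(C[mm],0),3),np.round(np.nanmax(C[mm],0),3), np.round(C[258:272:4,200:222:4],3).reshape(-1,3).tolist())
```

```text
top1.png plate [ 439.4 -147.3] [83.3 51.7] 71.17830657958984 [[402.0, -178.0], [450.0, -195.0], [477.0, -116.0], [428.0, -100.0]] 0.011538712226181531
top1.png fix [469.2 155.5] [ 73.3 134.4] 16.663021087646484 [[415.0, 209.0], [453.0, 81.0], [524.0, 102.0], [485.0, 230.0]] 0.012367109530943634
tall [0.43  0.145 0.061] [0.483 0.241 0.142] [[0.475, 0.271, -0.002], [0.475, 0.26, 0.001], [0.475, 0.25, 0.003], [0.465, 0.217, 0.12], [0.475, 0.231, -0.001], [0.475, 0.221, -0.004], [0.465, 0.27, 0.003], [0.455, 0.233, 0.134], [0.455, 0.225, 0.128], [0.456, 0.217, 0.12], [0.456, 0.208, 0.119], [0.457, 0.202, 0.106], [0.455, 0.27, 0.001], [0.446, 0.233, 0.133], [0.446, 0.225, 0.127], [0.446, 0.216, 0.126], [0.447, 0.208, 0.119], [0.454, 0.219, 0.007], [0.445, 0.269, 0.003], [0.437, 0.233, 0.134], [0.437, 0.224, 0.133], [0.437, 0.216, 0.125], [0.438, 0.208, 0.118], [nan, nan, nan]]
side1.png plate [ 435.5 -153.7] [92.8 50.7] 71.5337142944336 [[397.0, -190.0], [445.0, -206.0], [474.0, -118.0], [426.0, -102.0]] 0.012089159537775696
side1.png fix [471.5 143.7] [ 73.5 114.8] 16.714881896972656 [[420.0, 188.0], [453.0, 78.0], [523.0, 99.0], [490.0, 209.0]] 0.012562869280147288
```

```bash
cat >> h.py <<'E'
def go(p,yaw=None):
    "tool-frame shift and turn from measured pose; yaw = world angle deg of tool x"
    s=sense(); R=Ro.from_quat(s['tool_rot']).as_matrix()
    y0=np.degrees(np.arctan2(R[1,0],R[0,0])); a=0 if yaw is None else -np.radians((yaw-y0+180)%360-180)
    print('shift',np.round(R.T@(np.array(p)-s['tcp_pos']),4),'turn',round(a,4),'yaw now',round(y0,2),'q',np.round(s['q'],2),'t',s['t'])
E
python3 -c "
from h import *
print(np.round(eyes.snapshot('wrist')['hand_eye'],3))
go([.46,.10,.32],106.7)"
```

```text
[[-0.    -0.952 -0.305  0.078]
 [ 1.    -0.    -0.    -0.   ]
 [ 0.    -0.305  0.952 -0.12 ]
 [ 0.     0.     0.     1.   ]]
shift [-0.3833 -0.3511 -0.067 ] turn 0.8735 yaw now 156.75 q [ 0.99  0.53  1.43  0.    1.18 -0.18] t 0.15
```

The manual's scale: shifts go in shares of 0.75 m and turns go in shares of pi rad. Converting my numbers, -0.383 m is -0.5107, -0.365 m is -0.4867, 0.52 rad is 0.1655.

```bash
python3 -m pendant '[{"d": [-0.0267,-0.0267,-0.0133],"rz": 0.0159,"jaw": 1},{"d": [-0.0733,-0.0667,-0.0267],"rz": 0.0382,"jaw": 1},{"d": [-0.12,-0.1067,-0.04],"rz": 0.0637,"jaw": 1},{"d": [-0.1667,-0.1467,-0.0533],"rz": 0.0891,"jaw": 1},{"d": [-0.2133,-0.1867,-0.0667],"rz": 0.1146,"jaw": 1},{"d": [-0.26,-0.2333,-0.08],"rz": 0.1401,"jaw": 1},{"d": [-0.3067,-0.28,-0.0893],"rz": 0.1655,"jaw": 1},{"d": [-0.3533,-0.3267,-0.0893],"rz": 0.191,"jaw": 1},{"d": [-0.4,-0.3733,-0.0893],"rz": 0.2165,"jaw": 1},{"d": [-0.4467,-0.4133,-0.0893],"rz": 0.2419,"jaw": 1},{"d": [-0.4867,-0.4467,-0.0893],"rz": 0.2642,"jaw": 1},{"d": [-0.5107,-0.468,-0.0893],"rz": 0.278,"jaw": 1},{"d": [-0.5107,-0.468,-0.0893],"rz": 0.278,"jaw": 1},{"d": [-0.5107,-0.468,-0.0893],"rz": 0.278,"jaw": 1}]' 20
python3 -c "
from h import *
d=snap('wrist','w1.png'); print(d['s']['tcp_pos'],-d['R'].T@d['t'])"
```

```text
t: 1.55
tcp_pos: [0.4596, 0.1004, 0.32]
tool_rot: [0.597, 0.802, -0.0, -0.001]
force: [-0.0, 0.4, 0.1]
finger_gap: 1.005
gripper_force: 0.0
[0.45962324 0.10042851 0.31999724] [0.4379277  0.17489138 0.43986348]
```

View pics/w1.png

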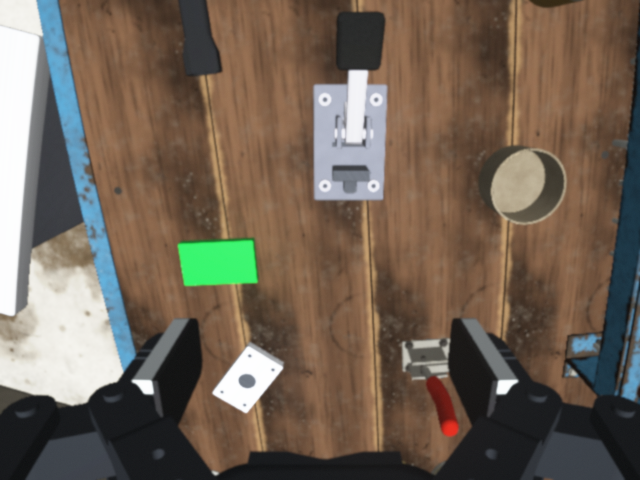

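The wrist view shows the clamp base spanning (314,84) to (386,200), with bolt heads near (325,100), (376,99), (325,186) and (373,186). The fence is at (350,172), the paddle at (360,42), and the plate at (248,380).

Run:
```python
from h import *
d=load('w1.png'); hsv=cv2.cvtColor(d['pixels'],cv2.COLOR_RGB2HSV); C=cloud(d)
def rect(b,m,z):
    k=np.zeros((480,640),np.uint8); k[b[1]:b[3],b[0]:b[2]]=m[b[1]:b[3],b[0]:b[2]]
    c=max(cv2.findContours(k,cv2.RETR_EXTERNAL,cv2.CHAIN_APPROX_NONE)[0],key=cv2.contourArea)
    w=plane(d,c.reshape(-1,2),z)[:,:2]*1000; r=cv2.minAreaRect(w.astype(np.float32))
    print(np.round(r[0],1),np.round(r[1],1),round(r[2],2),np.round(cv2.boxPoints(r)).tolist())
low=hsv[...,1]<75
rect((300,75,395,210),low&(hsv[...,2]>110),.012)
rect((205,335,290,420),(hsv[...,1]<60)&(hsv[...,2]>140),.012)
# bolts
B=[]
for u,v in [(325,100),(376,99),(325,186),(373,186)]:
    g=d['pixels'][v-11:v+12,u-11:u+12].min(2); k=(g>205).astype(np.uint8)
    n,l,st,ce=cv2.connectedComponentsWithStats(k); i=1+np.argmax(st[1:,4]); k=cv2.findContours((l==i).astype(np.uint8),cv2.RETR_EXTERNAL,cv2.CHAIN_APPROX_NONE)[0][0]
    (x,y),r=cv2.minEnclosingCircle(k); p=plane(d,[(x+u-11,y+v-11)],.017)[0]; B.append(p[:2]*1000); print(np.round([x+u-11,y+v-11,r],1),np.round(p*1000,1))
L=np.array([[-24,56],[24,56],[-24,-26],[24,-26]],float); 
B=np.array(B)
for perm in ([0,1,2,3],[1,0,3,2]):
    l=L[perm]; lc=l-l.mean(0); bc=B-B.mean(0); a=np.arctan2((lc[:,0]*bc[:,1]-lc[:,1]*bc[:,0]).sum(),(lc*bc).sum())
    R=np.array([[np.cos(a),-np.sin(a)],[np.sin(a),np.cos(a)]]); o=B.mean(0)-R@l.mean(0); print(np.degrees(a),o,np.round(B-(l@R.T+o),1).tolist())
k=(hsv[...,2]<60)&(C[...,2]>.09)&(C[...,2]<.17); k[80:]=0
P=C[k]; print('paddle',np.round(np.nanmean(P,0),4),np.round(np.nanmin(P,0),3),np.round(np.nanmax(P,0),3))
```

```text
[470.2 147.6] [ 71.5 119.6] 16.75 [[419.0, 195.0], [453.0, 80.0], [522.0, 101.0], [487.0, 215.0]]
[ 438.8 -147.2] [87.3 51.1] 71.27 [[401.0, -180.0], [449.0, -197.0], [477.0, -114.0], [429.0, -98.0]]
[324.4  99.    6.5] [436.3 177.1  17. ]
[375.9  99.3   6.5] [482.5 190.8  17. ]
[324.8 185.5   5.9] [460.1  98.6  17. ]
[373.3 185.7   6. ] [506.1 112.1  17. ]
16.69644344461026 [475.56728877 130.27441631] [[-0.2, 0.1], [0.1, 0.0], [0.1, 0.1], [0.1, -0.1]]
16.912405183959095 [475.62141303 130.29076195] [[-46.0, -13.8], [46.1, 13.9], [-46.0, -13.8], [45.9, 13.7]]
paddle [0.4479 0.2197 0.126 ] [0.429 0.199 0.112] [0.467 0.239 0.136]
```

```bash
python3 -c "
from h import *
go([.430,-.1738,.060],71.2)"
```

```text
shift [-0.2551 -0.1069  0.2599] turn 0.62 yaw now 106.72 q [-0.02  0.23  1.72  0.    1.19 -0.31] t 1.6
```

Scaled: 0.26 m is 0.3467, -0.2551 m is -0.3401, 0.62 rad is 0.1974.

```bash
python3 -m pendant '[{"d": [-0.0267,-0.0133,0.0267],"rz": 0.0159,"jaw": 1},{"d": [-0.0667,-0.0267,0.0533],"rz": 0.0414,"jaw": 1},{"d": [-0.1067,-0.0467,0.0867],"rz": 0.0668,"jaw": 1},{"d": [-0.1467,-0.06,0.12],"rz": 0.0923,"jaw": 0.9},{"d": [-0.1867,-0.08,0.16],"rz": 0.1178,"jaw": 0.8},{"d": [-0.2267,-0.1,0.2],"rz": 0.1432,"jaw": 0.8},{"d": [-0.2667,-0.12,0.24],"rz": 0.1687,"jaw": 0.8},{"d": [-0.3067,-0.1333,0.28],"rz": 0.1878,"jaw": 0.8},{"d": [-0.3333,-0.1425,0.32],"rz": 0.1974,"jaw": 0.8},{"d": [-0.3401,-0.1425,0.3467],"rz": 0.1974,"jaw": 0.8},{"d": [-0.3401,-0.1425,0.3467],"rz": 0.1974,"jaw": 0.8},{"d": [-0.3401,-0.1425,0.3467],"rz": 0.1974,"jaw": 0.8}]' 20
python3 -c "
from h import *
d=snap('wrist','w2.png'); print(d['s']['tcp_pos'],-d['R'].T@d['t']); go([.430,-.1738,.022],71.2)"
```

```text
t: 2.8
tcp_pos: [0.4309, -0.1732, 0.0604]
tool_rot: [0.813, 0.583, -0.0, -0.001]
force: [-0.1, -0.4, 0.0]
finger_gap: 0.801
gripper_force: 0.0
[ 0.43085722 -0.17316557  0.06042497] [ 0.45667191 -0.0996012   0.18025906]
shift [-0.0009 -0.0009  0.039 ] turn 0.0016 yaw now 71.29 q [-0.62  0.67  1.98  0.    0.49 -0.3 ] t 2.85
```

View pics/w2.png

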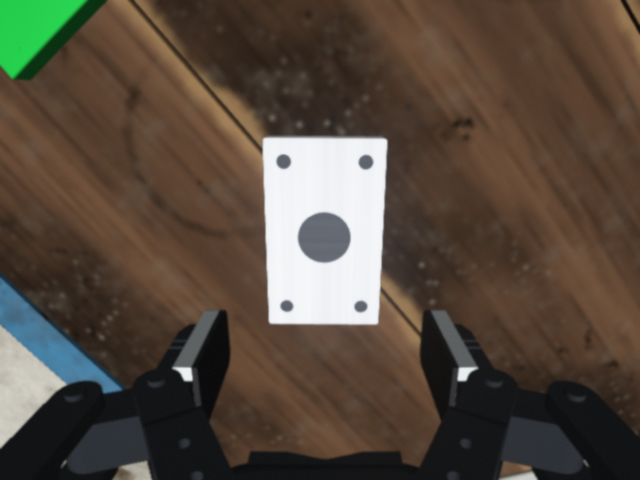

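The plate is square in the view, with its bore at (324,237), corners from (263,138) to (380,324), and the fingers straddling its near end.

Scaled: 0.0385 m is 0.0513, 0.035 m is 0.0467.

```bash
python3 -c "
from h import *
d=load('w2.png'); p=plane(d,[(263,138),(387,138),(380,324),(269,324),(324,237)],.012); print(np.round(p*1000,1)); m=p[:4,:2].mean(0); e=p[:2].mean(0)-p[2:4].mean(0); print(m,np.degrees(np.arctan2(e[1],e[0])),np.linalg.norm(e))
c=p[4]; u=e/np.linalg.norm(e); g=c-.027*u; print(g); go([g[0],g[1],.022],71.2)"
python3 -m pendant '[{"d": [0,0,0.016],"jaw": 0.8},{"d": [0,0,0.0333],"jaw": 0.7},{"d": [0,0,0.0467],"jaw": 0.68},{"d": [0,0,0.0513],"jaw": 0.68},{"d": [0,0,0.0513],"jaw": 0.68}]' 20
```

```text
[[ 429.8 -104.6   12. ]
 [ 474.6 -119.8   12. ]
 [ 449.5 -195.2   12. ]
 [ 403.5 -179.7   12. ]
 [ 439.1 -149.6   12. ]]
[ 0.43933284 -0.14983409] 71.12352475574001 0.0795263885132487
[ 0.43036464 -0.17515844  0.012     ]
shift [-0.0021 -0.0001  0.039 ] turn 0.0016 yaw now 71.29 q [-0.62  0.67  1.98  0.    0.49 -0.3 ] t 2.85
t: 3.35
tcp_pos: [0.4308, -0.1742, 0.0215]
tool_rot: [0.813, 0.582, -0.0, -0.0]
force: [0.7, 0.2, 0.7]
finger_gap: 0.678
gripper_force: 0.0
```

```bash
python3 -m pendant '[{"jaw": 0.45},{"jaw": 0.4},{"jaw": 0.4},{"jaw": 0.4},{"jaw": 0.4}]' 20
```

```text
t: 3.85
tcp_pos: [0.431, -0.1746, 0.0221]
tool_rot: [0.813, 0.582, 0.0, 0.0]
force: [-0.3, 0.7, 1.4]
finger_gap: 0.556
gripper_force: 21.1
```

Scaled: -0.053 m is -0.0707, -0.05 m is -0.0667.

```bash
python3 -m pendant '[{"d": [0.0013,0,-0.008],"jaw": 0.4},{"d": [0.0027,0,-0.0147],"jaw": 0.4},{"d": [0.0053,0,-0.0227],"jaw": 0.4},{"d": [0.008,0,-0.0293],"jaw": 0.4},{"d": [0.012,0,-0.036],"jaw": 0.4},{"d": [0.016,0,-0.0427],"jaw": 0.4},{"d": [0.0213,0,-0.048],"jaw": 0.4},{"d": [0.0267,0,-0.0533],"jaw": 0.4},{"d": [0.0327,0,-0.0587],"jaw": 0.4},{"d": [0.0387,0,-0.0633],"jaw": 0.4},{"d": [0.0453,0,-0.0667],"jaw": 0.4},{"d": [0.052,0,-0.0707],"jaw": 0.4}]' 20
python3 -c "
from h import *
d=snap('wrist','w3.png'); e=snap('side','s3.png')
import numpy as np
cv2.imwrite('pics/c3.png',np.hstack([cv2.resize(d['pixels'],(400,300)),cv2.resize(e['pixels'][250:370,230:390],(400,300))])[:,:,::-1])"
```

```text
t: 5.05
tcp_pos: [0.4436, -0.1371, 0.075]
tool_rot: [0.813, 0.582, -0.0, -0.0]
force: [-0.1, -0.5, -1.8]
finger_gap: 0.558
gripper_force: 21.0
```

View pics/c3.png

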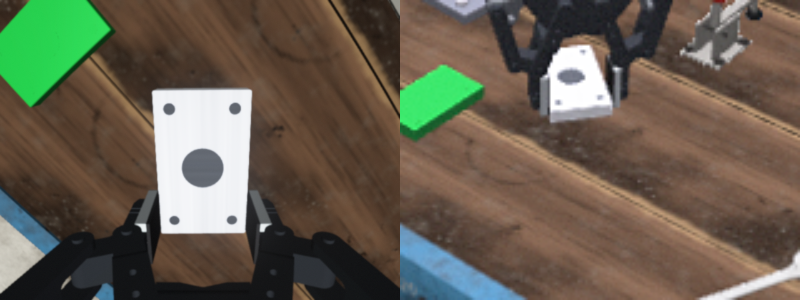

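The plate stayed rigid in the grip and is still level. I'll raise it a little and ease the grip so it swings down under its own weight, measuring its tilt from the depth image.

```bash
cat >> h.py <<'E'
def tilt():
    d=snap('wrist'); C=cloud(d); hsv=cv2.cvtColor(d['pixels'],cv2.COLOR_RGB2HSV)
    s=d['s']; R=Ro.from_quat(s['tool_rot']).as_matrix(); T=(C-s['tcp_pos'])@R
    m=(hsv[...,1]<50)&(hsv[...,2]>130)&(abs(T[...,1])<.02)&(T[...,0]>-.02)&(T[...,0]<.09)&(C[...,2]>.003)&(C[...,2]<.12+s['tcp_pos'][2])
    P=T[m]; c=P.mean(0); n=np.linalg.svd(P-c,full_matrices=False)[2][2]
    print('n',len(P),'tilt',round(float(np.degrees(np.arctan2(abs(n[0]),abs(n[2])))),1),'c',np.round(c,3),'min',np.round(P.min(0),3),'max',np.round(P.max(0),3),'g',round(s['finger_gap'],4),round(s['gripper_force'],1),'F',np.round(s['force'],1),'t',s['t'])
E
python3 -c "
from h import *
tilt()"
python3 -m pendant '[{"d": [0,0,-0.0067],"jaw": 0.5},{"d": [0,0,-0.0133],"jaw": 0.53},{"d": [0,0,-0.0133],"jaw": 0.54},{"d": [0,0,-0.0133],"jaw": 0.54}]' 20
python3 -c "
from h import *
tilt()"
python3 -m pendant '[{"jaw": 0.548},{"jaw": 0.548},{"jaw": 0.548}]' 20
python3 -c "
from h import *
tilt()"
```

```text
n 24776 tilt 0.2 c [ 0.03  -0.     0.011] min [-0.015 -0.02   0.008] max [0.066 0.02  0.017] g 0.5545 21.0 F [-0.4  0.3 -0.8] t 5.15
t: 5.6
tcp_pos: [0.4436, -0.1378, 0.0851]
tool_rot: [0.813, 0.582, 0.0, 0.0]
force: [0.1, 0.0, -1.7]
finger_gap: 0.555
gripper_force: 21.0
n 24778 tilt 0.2 c [ 0.03  -0.     0.011] min [-0.015 -0.02   0.008] max [0.066 0.02  0.018] g 0.5547 21.0 F [ 0.1  0.  -1.7] t 5.6
t: 5.95
tcp_pos: [0.4434, -0.1376, 0.0847]
tool_rot: [0.813, 0.582, -0.0, -0.0]
force: [0.2, 0.3, -1.1]
finger_gap: 0.554
gripper_force: 21.0
n 24804 tilt 0.2 c [ 0.03  -0.     0.011] min [-0.015 -0.02   0.009] max [0.066 0.02  0.018] g 0.5544 21.0 F [ 0.2  0.3 -1.1] t 5.95
```

```bash
for g in 0; do python3 -m pendant '[{"jaw": 0.553},{"jaw": 0.553}]' 20|tail -2; python3 -c "
from h import *
tilt()"; python3 -m pendant '[{"jaw": 0.555},{"jaw": 0.555}]' 20|tail -2;python3 -c "
from h import *
tilt()"; done
```

```text
finger_gap: 0.555
gripper_force: 21.0
n 24778 tilt 0.2 c [ 0.03  -0.     0.011] min [-0.015 -0.02   0.008] max [0.066 0.02  0.018] g 0.5551 21.0 F [-1.1  0.2 -0.1] t 6.2
finger_gap: 0.556
gripper_force: 18.5
n 24792 tilt 0.2 c [ 0.03  -0.     0.011] min [-0.015 -0.02   0.009] max [0.066 0.02  0.018] g 0.5565 18.5 F [-0.1  0.  -1.4] t 6.45
```

Force drops smoothly near contact, so I'll keep easing.

```bash
t(){ tail -1; python3 -c "
from h import *
tilt()"; }; python3 -m pendant '[{"jaw": 0.557},{"jaw": 0.557}]' 20|t; python3 -m pendant '[{"jaw": 0.558},{"jaw": 0.558}]' 20|t;  python3 -m pendant '[{"jaw": 0.559},{"jaw": 0.559}]' 20|t
```

```text
gripper_force: 13.4
n 24821 tilt 0.3 c [ 0.03  -0.     0.011] min [-0.015 -0.02   0.008] max [0.066 0.02  0.018] g 0.5532 13.4 F [ 0.   0.5 -0.6] t 6.7
gripper_force: 10.9
n 24834 tilt 0.3 c [ 0.03  -0.     0.011] min [-0.015 -0.02   0.009] max [0.066 0.02  0.018] g 0.5618 10.9 F [-0.7  0.3 -1.3] t 6.95
gripper_force: 8.6
n 24791 tilt 0.4 c [ 0.03  -0.     0.011] min [-0.015 -0.02   0.009] max [0.066 0.02  0.018] g 0.5613 8.6 F [-0.4  0.2 -1.1] t 7.2
```

```bash
t(){ tail -1; python3 -c "
from h import *
tilt()"; }; python3 -m pendant '[{"jaw": 0.56},{"jaw": 0.56}]' 20|t; python3 -m pendant '[{"jaw": 0.5605},{"jaw": 0.5605}]' 20|t;  python3 -m pendant '[{"jaw": 0.561},{"jaw": 0.561}]' 20|t
```

```text
gripper_force: 6.3
n 24815 tilt 0.6 c [ 0.03  -0.     0.011] min [-0.015 -0.02   0.008] max [0.066 0.02  0.018] g 0.556 6.3 F [-0.3  0.5 -0.1] t 7.45
gripper_force: 5.3
n 24805 tilt 0.7 c [ 0.03  -0.     0.011] min [-0.015 -0.02   0.008] max [0.066 0.02  0.018] g 0.5571 5.3 F [ 0.4 -0.3 -0.6] t 7.7
gripper_force: 2.4
n 18770 tilt 43.1 c [ 0.016 -0.     0.029] min [-0.017 -0.02   0.005] max [0.049 0.02  0.062] g 0.5617 2.4 F [-0.   0.7 -0.7] t 7.95
```

It is swinging: the tilt is now 43°. I'll hold this grip.

```bash
t(){ tail -1; python3 -c "
from h import *
tilt()"; }; python3 -m pendant '[{"jaw": 0.561},{"jaw": 0.561}]' 20|t; python3 -m pendant '[{"jaw": 0.561},{"jaw": 0.561},{"jaw": 0.561}]' 20|t
```

```text
gripper_force: 2.3
n 14247 tilt 68.3 c [ 0.003 -0.     0.032] min [-0.017 -0.02   0.005] max [0.022 0.02  0.082] g 0.559 2.3 F [-0.9 -0.   0.8] t 8.2
gripper_force: 2.4
n 14221 tilt 68.3 c [ 0.003 -0.     0.032] min [-0.017 -0.02   0.005] max [0.022 0.02  0.082] g 0.5658 2.4 F [-0.1 -0.2  1.8] t 8.55
```

Scaled: -0.008 m is -0.0107, -0.004 m is -0.0053.

```bash
t(){ tail -1; python3 -c "
from h import *
tilt()"; }; python3 -m pendant '[{"d": [0,0,-0.0053],"jaw": 0.561},{"d": [0,0,-0.0107],"jaw": 0.561},{"d": [0,0,-0.0107],"jaw": 0.561},{"d": [0,0,-0.0107],"jaw": 0.561}]' 20|t; python3 -c "
from h import *
d=load('wrist'); e=snap('side')
cv2.imwrite('pics/c4.png',np.hstack([cv2.resize(d['pixels'],(400,300)),cv2.resize(e['pixels'][250:370,230:390],(400,300))])[:,:,::-1])"
```

```text
gripper_force: 2.2
n 14229 tilt 68.4 c [ 0.003 -0.     0.032] min [-0.017 -0.02   0.005] max [0.022 0.02  0.082] g 0.5607 2.2 F [-0.6  0.6 -1.3] t 9.0
```

View pics/c4.png

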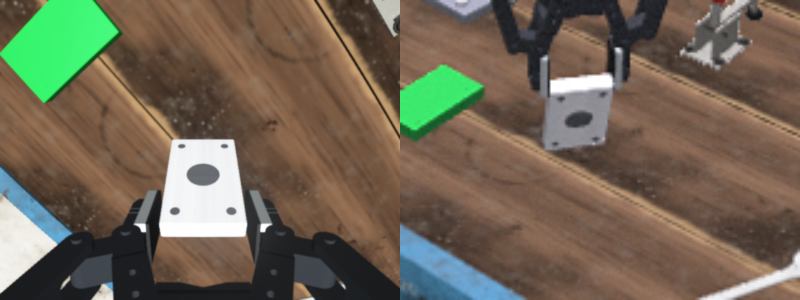

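Scaled: 0.008 m is 0.0107, 0.006 m is 0.008.

```bash
t(){ cat; python3 -c "
from h import *
tilt()"; }; python3 -m pendant '[{"d": [0,0,0.004],"jaw": 0.5605},{"d": [0,0,0.008],"jaw": 0.5605},{"d": [0,0,0.0107],"jaw": 0.5605},{"d": [0,0,0.0107],"jaw": 0.5605}]' 20|t; python3 -m pendant '[{"d": [0.004,0,0],"jaw": 0.5605},{"d": [0.008,0,0],"jaw": 0.5605},{"d": [0.012,0,0],"jaw": 0.5605},{"d": [0.016,0,0],"jaw": 0.5605},{"d": [0.016,0,0],"jaw": 0.5605}]' 20|t
```

```text
t: 9.5
tcp_pos: [0.4434, -0.1376, 0.0846]
tool_rot: [0.813, 0.582, -0.0, -0.0]
force: [-0.2, 0.1, -0.3]
finger_gap: 0.56
gripper_force: 2.6
n 14326 tilt 68.2 c [ 0.003 -0.     0.032] min [-0.016 -0.02   0.005] max [0.022 0.02  0.081] g 0.5597 2.6 F [-0.2  0.1 -0.3] t 9.5
t: 10.05
tcp_pos: [0.4476, -0.1258, 0.085]
tool_rot: [0.813, 0.582, 0.0, 0.0]
force: [-0.3, 0.5, 4.1]
finger_gap: 0.563
gripper_force: 3.1
n 12743 tilt 77.0 c [-0.001 -0.     0.029] min [-0.017 -0.02   0.004] max [0.01  0.02  0.082] g 0.5627 3.1 F [-0.3  0.5  4.1] t 10.05
```

Scaled: 0.015 m is 0.02, 0.012 m is 0.016.

```bash
t(){ tail -3; python3 -c "
from h import *
tilt()"; }; python3 -m pendant '[{"d": [0.0053,0,0],"jaw": 0.5605},{"d": [0.0107,0,0],"jaw": 0.5605},{"d": [0.016,0,0],"jaw": 0.5605},{"d": [0.02,0,0],"jaw": 0.5605},{"d": [0.02,0,0],"jaw": 0.5605}]' 20|t
```

```text
force: [0.4, -0.6, -0.9]
finger_gap: 0.555
gripper_force: 2.7
n 10940 tilt 84.9 c [-0.005 -0.     0.026] min [-0.016 -0.02   0.003] max [-0.001  0.02   0.082] g 0.5552 2.7 F [ 0.4 -0.6 -0.9] t 10.6
```

Scaled: 0.005 m is 0.0067, 0.004 m is 0.0053.

```bash
t(){ tail -3; python3 -c "
from h import *
tilt()"; }; python3 -m pendant '[{"d": [0.0027,0,0.0013],"jaw": 0.5605},{"d": [0.0053,0,0.0027],"jaw": 0.5605},{"d": [0.0067,0,0.0027],"jaw": 0.5605},{"d": [0.0067,0,0.0027],"jaw": 0.5605}]' 20|t; python3 -c "
from h import *
d=load('wrist'); e=snap('side')
cv2.imwrite('pics/c5.png',np.hstack([cv2.resize(d['pixels'],(400,300)),cv2.resize(e['pixels'][250:370,230:390],(400,300))])[:,:,::-1])"
```

```text
force: [-1.4, -0.7, 3.6]
finger_gap: 0.564
gripper_force: 3.2
n 10411 tilt 88.3 c [-0.006 -0.     0.023] min [-0.015 -0.02   0.002] max [-0.002  0.02   0.08 ] g 0.5635 3.2 F [-1.4 -0.7  3.6] t 11.05
```

View pics/c5.png

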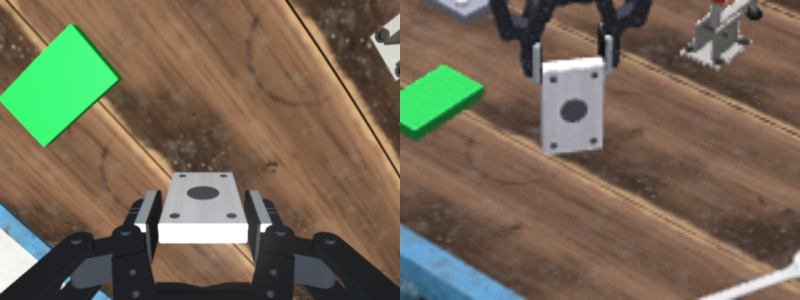

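Scaled: -0.0085 m is -0.0113, 0.002 m is 0.0027.

```bash
t(){ tail -3; python3 -c "
from h import *
tilt()"; }; python3 -m pendant '[{"jaw": 0.58},{"jaw": 0.61},{"jaw": 0.62},{"d": [-0.0053,0,0.0027],"jaw": 0.62},{"d": [-0.0107,0,0.0067],"jaw": 0.62},{"d": [-0.0113,0,0.0067],"jaw": 0.62}]' 20|t
```

```text
force: [-0.9, 0.0, 0.2]
finger_gap: 0.62
gripper_force: 0.0
n 12067 tilt 84.9 c [-0.    -0.     0.018] min [-0.012 -0.02  -0.004] max [0.003 0.02  0.074] g 0.6198 0.0 F [-0.9  0.   0.2] t 11.75
```

Scaled: -0.045 m is -0.06, -0.004 m is -0.0053.

```bash
python3 -m pendant '[{"d": [-0.004,0,0],"jaw": 0.62},{"d": [-0.0053,0,0],"jaw": 0.5},{"d": [-0.0053,0,0],"jaw": 0.5},{"d": [-0.0053,0,0],"jaw": 0.5},{"d": [-0.0053,0,0],"jaw": 0.5},{"d": [-0.0053,0,-0.0133],"jaw": 0.5},{"d": [-0.0053,0,-0.04],"jaw": 0.5},{"d": [-0.0053,0,-0.06],"jaw": 0.5},{"d": [-0.0053,0,-0.06],"jaw": 0.5}]' 40; python3 -c "
from h import *
tilt()
d=load('wrist');C=cloud(d);s=sense();R=Ro.from_quat(s['tool_rot']).as_matrix();T=(C-s['tcp_pos'])@R
g=d['pixels'].min(2)
m=(g>120)&(abs(T[...,1])<.022)&(T[...,0]>-.03)&(T[...,0]<.02)
m1=m&(T[...,2]<.012)
P=T[m1]
for lo in np.arange(-.02,.012,.002):
    q=P[(P[:,0]>=lo)&(P[:,0]<lo+.002)]; print(round(lo,3),len(q),np.round(np.median(q[:,2]),4) if len(q) else '')
q=T[m&(T[...,2]>.012)]; print(np.polyfit(q[:,2],q[:,0],1), np.median(q[:,1]))
a=T[m]; print(np.percentile(a[:,1],[0.5,99.5]))
go([.4756,.1303,.20],106.7)"
```

```text
t: 12.7
tcp_pos: [0.451, -0.1197, 0.1246]
tool_rot: [0.813, 0.582, 0.001, 0.002]
force: [0.1, -0.0, -1.5]
finger_gap: 0.554
gripper_force: 41.6
n 12147 tilt 84.7 c [ 0.003 -0.     0.019] min [-0.009 -0.02  -0.003] max [0.007 0.02  0.078] g 0.5545 41.6 F [ 0.1 -0.  -1.5] t 12.7
-0.02 0 
-0.018 0 
-0.016 0 
-0.014 0 
-0.012 0 
-0.01 41 -0.0013
-0.008 581 -0.002
-0.006 697 -0.0021
-0.004 718 -0.0022
-0.002 716 -0.0022
-0.0 763 -0.0023
0.002 1987 -0.0001
0.004 1617 0.0056
0.006 0 
0.008 0 
0.01 0 
[-0.0186245   0.00535676] -0.0007736706993212791
[-0.02176836  0.02179008]
shift [ 0.2445 -0.0565 -0.0765] turn -0.6198 yaw now 71.19 q [-0.5   0.54  1.94 -0.    0.65 -0.17] t 12.75
```

Scaled: 0.247 m is 0.3293, 0.21 m is 0.28, -0.6198 rad is -0.1973.

```bash
python3 -c "
from h import *
go([.4747,.1334,.19],106.7)"
python3 -m pendant '[{"d": [0.0133,0,-0.0267],"rz": -0.0095,"jaw": 0.5},{"d": [0.04,-0.0067,-0.0533],"rz": -0.0318,"jaw": 0.5},{"d": [0.08,-0.02,-0.0873],"rz": -0.0573,"jaw": 0.5},{"d": [0.12,-0.0267,-0.0873],"rz": -0.0828,"jaw": 0.5},{"d": [0.16,-0.04,-0.0873],"rz": -0.1082,"jaw": 0.5},{"d": [0.2,-0.0467,-0.0873],"rz": -0.1337,"jaw": 0.5},{"d": [0.24,-0.06,-0.0873],"rz": -0.1592,"jaw": 0.5},{"d": [0.28,-0.0667,-0.0873],"rz": -0.1814,"jaw": 0.5},{"d": [0.3133,-0.0743,-0.0873],"rz": -0.1973,"jaw": 0.5},{"d": [0.3267,-0.0756,-0.0873],"rz": -0.1973,"jaw": 0.5},{"d": [0.3293,-0.0756,-0.0873],"rz": -0.1973,"jaw": 0.5},{"d": [0.3293,-0.0756,-0.0873],"rz": -0.1973,"jaw": 0.5}]' 40
python3 -c "
from h import *
go([.4747,.1334,.095],106.7)
d=snap('wrist'); e=snap('side')
cv2.imwrite('pics/c6.png',np.hstack([cv2.resize(d['pixels'],(400,300)),cv2.resize(e['pixels'][165:285,175:335],(400,300))])[:,:,::-1])"
```

```text
shift [ 0.2471 -0.0584 -0.0666] turn -0.6198 yaw now 71.19 q [-0.5   0.54  1.94 -0.    0.65 -0.17] t 12.75
t: 13.95
tcp_pos: [0.4756, 0.1326, 0.1878]
tool_rot: [0.597, 0.802, -0.001, -0.0]
force: [0.3, -0.8, -0.9]
finger_gap: 0.55
gripper_force: 41.7
shift [ 0.0011 -0.0005  0.0928] turn -0.0003 yaw now 106.68 q [ 0.05  0.45  1.82 -0.    0.87 -0.25] t 13.95
```

View pics/c6.png

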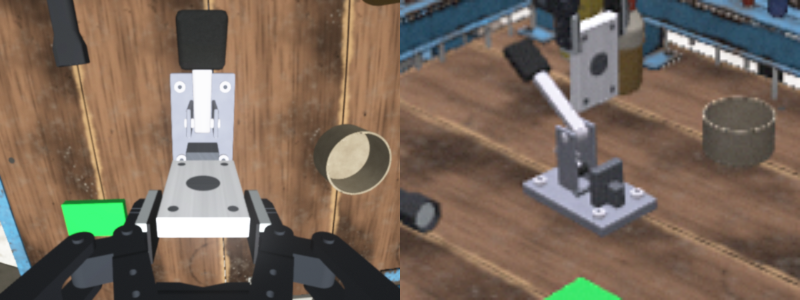

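The plate hangs upright above the slot, in line with the clamp. Lowering it now.

The manual's scale: shifts go in shares of 0.75 m and turns go in shares of pi rad. Converting my numbers, 0.092 m is 0.1227, 0.001 m is 0.0013.

```bash
python3 -m pendant '[{"d": [0.0013,0,0.0133],"jaw": 0.5},{"d": [0.0013,0,0.04],"jaw": 0.5},{"d": [0.0013,0,0.0667],"jaw": 0.5},{"d": [0.0013,0,0.0867],"jaw": 0.5},{"d": [0.0013,0,0.104],"jaw": 0.5},{"d": [0.0013,0,0.1173],"jaw": 0.5},{"d": [0.0013,0,0.1227],"jaw": 0.5},{"d": [0.0013,0,0.1227],"jaw": 0.5}]' 40; python3 -c "
from h import *
go([.4747,.1334,.090],106.7)"
```

```text
t: 14.85
tcp_pos: [0.4753, 0.1336, 0.0957]
tool_rot: [0.597, 0.802, -0.0, -0.0]
force: [-0.5, -0.2, -1.6]
finger_gap: 0.547
gripper_force: 41.7
shift [-0.     -0.0006  0.0057] turn -0.0008 yaw now 106.66 q [ 0.05  0.62  1.89 -0.    0.64 -0.24] t 14.85
```

Scaled: 0.0055 m is 0.0073, 0.004 m is 0.0053.

```bash
python3 -m pendant '[{"d": [0,0,0.0027],"jaw": 0.5},{"d": [0,0,0.0053],"jaw": 0.5},{"d": [0,0,0.0073],"jaw": 0.5},{"d": [0,0,0.0073],"jaw": 0.5}]' 40; python3 -m pendant '[{"jaw": 0.56},{"jaw": 0.57},{"jaw": 0.6},{"jaw": 0.64},{"jaw": 0.64}]' 20;  python3 -c "
from h import *
d=snap('wrist'); e=snap('side')
cv2.imwrite('pics/c7.png',np.hstack([cv2.resize(d['pixels'],(400,300)),cv2.resize(e['pixels'][165:285,175:335],(400,300))])[:,:,::-1])"
```

```text
t: 15.25
tcp_pos: [0.4756, 0.134, 0.0909]
tool_rot: [0.597, 0.802, 0.0, 0.0]
force: [0.0, 0.3, -0.8]
finger_gap: 0.553
gripper_force: 41.7
t: 15.75
tcp_pos: [0.4756, 0.1339, 0.0909]
tool_rot: [0.597, 0.802, 0.0, 0.0]
force: [-0.3, -1.2, 0.4]
finger_gap: 0.643
gripper_force: 0.0
```

View pics/c7.png

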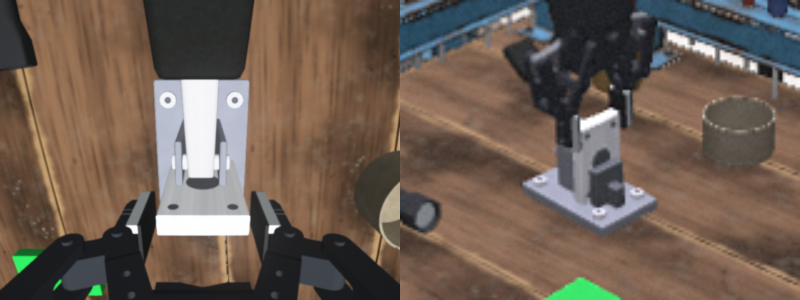

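The plate stands free in the slot. I'll back the gripper up, check the pose, and then go over the paddle.

Scaled: -0.125 m is -0.1667, -0.115 m is -0.1533.

```bash
python3 -m pendant '[{"d": [0,0,-0.0133],"jaw": 0.64},{"d": [0,0,-0.04],"jaw": 0.64},{"d": [0,0,-0.08],"jaw": 0.64},{"d": [0,0,-0.12],"jaw": 0.64},{"d": [0,0,-0.1533],"jaw": 0.64},{"d": [0,0,-0.1667],"jaw": 0.6}]' 20; python3 -c "
from h import *
d=snap('wrist','w8.png'); C=cloud(d); F=np.array([[np.cos(.2914),np.sin(.2914)],[-np.sin(.2914),np.cos(.2914)]])
Q=np.dstack([(C[...,:2]-[.4756,.1303])@F.T,C[...,2]])
m=(Q[...,2]>.086)&(Q[...,2]<.098)&(abs(Q[...,0])<.035)&(Q[...,1]<.03)&(Q[...,1]>-.03)&(d['pixels'].min(2)>90)
P=Q[m]; print(len(P),np.round(np.percentile(P,[2,50,98],axis=0),4))
go([.4512,.2117,.17],106.7)"
```

```text
t: 16.45
tcp_pos: [0.4767, 0.134, 0.2188]
tool_rot: [0.597, 0.802, 0.002, 0.002]
force: [-0.2, -0.2, -0.2]
finger_gap: 0.6
gripper_force: 0.0
1665 [[-0.0218 -0.001   0.0868]
 [ 0.0009  0.0053  0.0912]
 [ 0.0242  0.0105  0.0925]]
shift [ 0.0819 -0.0027  0.0489] turn -0.0 yaw now 106.7 q [ 0.05  0.4   1.79  0.    0.94 -0.24] t 16.5
```

Scaled: 0.082 m is 0.1093, 0.078 m is 0.104.

```bash
python3 -m pendant '[{"d": [0.0267,0,0],"jaw": 0.3},{"d": [0.06,-0.0013,0],"jaw": 0},{"d": [0.0867,-0.0027,0.0133],"jaw": 0},{"d": [0.104,-0.0036,0.0333],"jaw": 0},{"d": [0.1093,-0.0036,0.0533],"jaw": 0},{"d": [0.1093,-0.0036,0.0653],"jaw": 0},{"d": [0.1093,-0.0036,0.0653],"jaw": 0},{"d": [0.1093,-0.0036,0.0653],"jaw": 0}]' 40; python3 -m pendant '[{"d": [0,0,0.008],"jaw": 0},{"d": [0,0,0.016],"jaw": 0},{"d": [0,0,0.0213],"jaw": 0},{"d": [0,0,0.0253],"jaw": 0}]' 40;  python3 -m pendant '[{"d": [0,0,0.004],"jaw": 0},{"d": [0,0,0.008],"jaw": 0},{"d": [0,0,0.008],"jaw": 0}]' 40; python3 -c "
from h import *
go([.4512,.2117,.145],106.7)"
```

```text
t: 17.3
tcp_pos: [0.4495, 0.2113, 0.1665]
tool_rot: [0.597, 0.802, -0.0, -0.0]
force: [0.1, 0.2, 0.1]
finger_gap: 0.004
gripper_force: 0.0
t: 17.7
tcp_pos: [0.4494, 0.2116, 0.1475]
tool_rot: [0.597, 0.802, -0.0, -0.0]
force: [0.0, 0.6, 1.5]
finger_gap: -0.001
gripper_force: 0.8
t: 18.0
tcp_pos: [0.4496, 0.2117, 0.1416]
tool_rot: [0.597, 0.802, 0.0, 0.0]
force: [0.8, -0.5, 0.2]
finger_gap: -0.002
gripper_force: 0.8
shift [-0.0004  0.0015 -0.0034] turn -0.0 yaw now 106.7 q [ 0.21  0.53  1.85 -0.    0.75 -0.08] t 18.0
```

Scaled: 0.02 m is 0.0267, 0.016 m is 0.0213.

```bash
python3 -m pendant '[{"d": [0.004,0.0013,0.0053],"jaw": 0},{"d": [0.008,0.002,0.0107],"jaw": 0},{"d": [0.012,0.002,0.016],"jaw": 0},{"d": [0.016,0.002,0.0213],"jaw": 0},{"d": [0.0187,0.002,0.0267],"jaw": 0},{"d": [0.0187,0.002,0.0267],"jaw": 0}]' 40; python3 -c "
from h import *
e=snap('side'); w=snap('wrist')
cv2.imwrite('pics/c9.png',np.hstack([cv2.resize(w['pixels'],(400,300)),cv2.resize(e['pixels'][165:285,175:335],(400,300))])[:,:,::-1])"
```

```text
t: 18.6
tcp_pos: [0.447, 0.2256, 0.1214]
tool_rot: [0.597, 0.802, -0.0, 0.0]
force: [0.2, -2.9, 2.6]
finger_gap: 0.005
gripper_force: 1.6
```

View pics/c9.png

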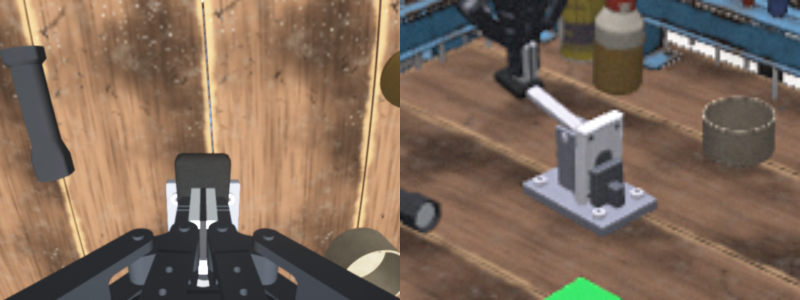

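Scaled: 0.0195 m is 0.026, 0.009 m is 0.012.

```bash
python3 -m pendant '[{"d": [0.004,0,0.0053],"jaw": 0},{"d": [0.0067,0,0.0107],"jaw": 0},{"d": [0.0093,0,0.016],"jaw": 0},{"d": [0.0107,0,0.0213],"jaw": 0},{"d": [0.012,0,0.0247],"jaw": 0},{"d": [0.012,0,0.026],"jaw": 0},{"d": [0.012,0,0.026],"jaw": 0}]' 40
python3 - <<'E'
from h import *
e=snap('side'); t=snap('top'); w=snap('wrist'); s=sense()
c,sn=np.cos(.2914),np.sin(.2914); F=np.array([[c,sn],[-sn,c]])
for n,d in (('side',e),('top',t),('wrist',w)):
    C=cloud(d); Q=np.dstack([(C[...,:2]-[.4756,.1303])@F.T,C[...,2]])*1000; px=d['pixels']
    m=(abs(Q[...,0])<7)&(Q[...,1]>45)&(Q[...,1]<88)&(Q[...,2]>55)&(Q[...,2]<115)&(px.min(2)>140); P=Q[m]
    print(n,'bar',len(P), np.polyfit(P[:,1],P[:,2],1) if len(P)>9 else '')
    m=(abs(Q[...,0])<16)&(Q[...,1]>85)&(Q[...,1]<140)&(Q[...,2]>60)&(Q[...,2]<90)&(px.max(2)<80); P=Q[m]
    if len(P)>9: print('paddle',len(P),np.polyfit(P[:,1],P[:,2],1),np.percentile(P,[2,50,98],axis=0).round(1).tolist())
    m=(Q[...,2]>25)&(Q[...,2]<96)&(abs(Q[...,0])<20)&(Q[...,1]<5)&(Q[...,1]>-14)&(px.min(2)>90); P=Q[m]
    if len(P)>9: print('plate',len(P),np.percentile(P,[2,50,98],axis=0).round(1).tolist())
print(s['tcp_pos'],s['force'])
cv2.imwrite('pics/c10.png',np.hstack([cv2.resize(w['pixels'],(400,300)),cv2.resize(e['pixels'][165:285,175:335],(400,300))])[:,:,::-1])
E
```

```text
t: 19.4
tcp_pos: [0.4451, 0.2339, 0.1028]
tool_rot: [0.597, 0.802, 0.0, 0.001]
force: [1.0, -6.2, 9.3]
finger_gap: -0.003
gripper_force: 4.5
side bar 52 [7.20585250e-04 7.88854061e+01]
paddle 86 [1.06505371e-02 7.89987415e+01] [[-15.8, 92.4, 70.9], [-10.3, 103.4, 81.0], [13.2, 128.4, 89.5]]
plate 260 [[-19.1, -12.6, 35.8], [-1.9, -4.5, 72.9], [19.1, 4.0, 93.9]]
top bar 107 [4.40609247e-02 7.55641173e+01]
paddle 24 [3.66501707e-02 7.58352622e+01] [[-14.8, 95.1, 74.8], [-9.8, 99.8, 79.7], [1.1, 105.1, 84.2]]
plate 151 [[-18.2, -13.6, 30.8], [0.8, -4.2, 68.0], [17.6, 4.5, 95.0]]
wrist bar 456 [1.72138701e-02 7.65447316e+01]
paddle 4657 [ -0.17891649 101.79929737] [[-14.8, 111.0, 73.7], [-0.4, 123.9, 79.9], [14.6, 131.9, 88.1]]
[0.44506778 0.23389628 0.10296184] [ 1.62327943 -5.81658498  7.61321398]
```

View pics/c10.png

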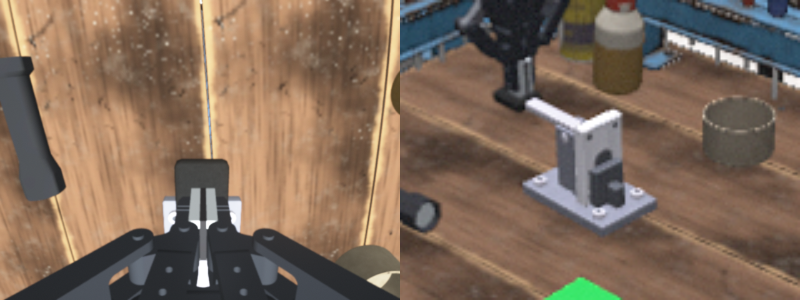

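Scaled: -0.001 m is -0.0013.

```bash
python3 -m pendant '[{"d": [-0.0013,0,0.0013],"jaw": 0},{"d": [-0.0013,0,0.0013],"jaw": 0},{"d": [-0.0013,0,0.0013],"jaw": 0},{"d": [-0.0013,0,0.0013],"jaw": 0},{"d": [-0.0013,0,0.0013],"jaw": 0}]' 40
python3 - <<'E'
from h import *
e=snap('side'); w=snap('wrist')
c,sn=np.cos(.2914),np.sin(.2914); F=np.array([[c,sn],[-sn,c]])
def q(d):
    C=cloud(d); return np.dstack([(C[...,:2]-[.4756,.1303])@F.T,C[...,2]])*1000
Q=q(e); px=e['pixels']
m=(Q[...,2]>54)&(Q[...,2]<88)&(abs(Q[...,0])<20)&(abs(Q[...,1])<20)&(px.min(2)>90); P=Q[m]
A=np.c_[P[:,0],P[:,2]-12,np.ones(len(P))]; r=np.ones(len(P),bool)
for _ in range(4):
    k=np.linalg.lstsq(A[r],P[r,1],rcond=None)[0]; r=abs(P[:,1]-A@k)<1.5
print('face y = %.3f x + %.3f (z-12) + %.2f'%tuple(k),r.sum(),len(P))
for d in (e,w):
    Q=q(d); m=(abs(Q[...,0])<7)&(Q[...,1]>45)&(Q[...,1]<88)&(Q[...,2]>55)&(Q[...,2]<115)&(d['pixels'].min(2)>140); P=Q[m]; print(np.polyfit(P[:,1],P[:,2],1),np.median(P[:,2]))
    m=(Q[...,2]>88)&(Q[...,2]<97)&(abs(Q[...,0])<30)&(abs(Q[...,1])<20)&(d['pixels'].min(2)>90); P=Q[m]; print(np.percentile(P,[2,50,98],axis=0).round(1).tolist())
E
```

```text
t: 20.05
tcp_pos: [0.4451, 0.2339, 0.1022]
tool_rot: [0.597, 0.802, 0.001, 0.0]
force: [-1.2, -1.6, 10.3]
finger_gap: 0.0
gripper_force: 5.1
face y = -0.015 x + -0.024 (z-12) + -2.35 102 159
[-1.13161963e-02  7.93267919e+01] 78.5600949536163
[[-24.0, -6.7, 88.3], [-1.7, -2.0, 92.1], [22.6, 7.3, 94.5]]
[2.21629702e-03 7.71243558e+01] 77.26894752150073Traceback (most recent call last):
  File "<stdin>", line 14, in <module>
    return _quantile_unchecked(
        a, q, axis, out, overwrite_input, method, keepdims, weights)
    return _ureduce(a,
                    func=_quantile_ureduce_func,
    ...<5 lines>...
                    overwrite_input=overwrite_input,
                    method=method)
    r = func(a, **kwargs)
    result = _quantile(arr,
                       quantiles=q,
    ...<2 lines>...
                       out=out,
                       weights=wgt)
    slices_having_nans = np.isnan(arr[-1, ...])
                                  ~~~^^^^^^^^^
IndexError: index -1 is out of bounds for axis 0 with size 0
```

Run:
```python
from h import *
c,sn=np.cos(.2914),np.sin(.2914); F=np.array([[c,sn],[-sn,c]])
D=[snap('side') for _ in range(12)]; d=dict(D[0]); d['range_z']=np.median([x['range_z'] for x in D],0).astype(np.float32)
C=cloud(d); Q=np.dstack([(C[...,:2]-[.4756,.1303])@F.T,C[...,2]])*1000; g=d['pixels'].min(2)
def fit(m,nm,y0):
    m=cv2.erode(m.astype(np.uint8),np.ones((3,3)))>0
    P=Q[m]; A=np.c_[P[:,0],P[:,2]-50,np.ones(len(P))]; r=abs(P[:,1]-np.median(P[:,1]))<3
    for _ in range(5): k=np.linalg.lstsq(A[r],P[r,1],rcond=None)[0]; r=abs(P[:,1]-A@k)<1.2
    s=(P[r,1]-A[r]@k).std()/np.sqrt(r.sum()); print(nm,np.round(k,4),r.sum(),s, 'z',P[r,2].min(),P[r,2].max())
fit((Q[...,2]>54)&(Q[...,2]<90)&(abs(Q[...,0])<22)&(abs(Q[...,1]+4)<7)&(g>80),'plate',-6)
fit((Q[...,2]>37)&(Q[...,2]<48)&(abs(Q[...,0])<16)&(abs(Q[...,1]+14)<5),'fence',-16)
b=(abs(Q[...,0])<34)&(Q[...,1]<60)&(Q[...,1]>-40)&(Q[...,2]>8)&(Q[...,2]<15)&(g>100); print('base z',np.median(Q[b][:,2]))
# edge rays: print crop
x0,y0,x1,y1=225,200,285,262
cv2.imwrite('pics/c11.png',cv2.resize(d['pixels'][y0:y1,x0:x1],None,fx=9,fy=9,interpolation=cv2.INTER_CUBIC)[:,:,::-1])
# predicted pixels for ideal plate and fence corners
def W(p): p=np.array(p)/1000.; return np.c_[p[:,:2]@F+[.4756,.1303],p[:,2]]
for nm,p in (('plate y-6 top/z50 L,R',[[-24,-6,92],[24,-6,92],[-24,-6,50],[24,-6,50]]),('plate back top',[[-24,6,92],[24,6,92]]),('fence back top',[[-17,-16,50],[17,-16,50]]),('base',[[-35,-42,12],[35,-42,12],[35,70,12]])):
    print(nm,((proj(d,W(p))-[x0,y0])*9+4).round(0).tolist())
```

```text
plate [ 1.9000e-03 -1.4500e-02 -4.1234e+00] 98 0.05009253420580133 z 58.46700466767053 86.23262812417494
fence [ 1.09000e-02 -2.08000e-01 -1.57301e+01] 9 0.14136848858474507 z 41.56055191780093 44.77938085097084
base z 12.608680502856227
plate y-6 top/z50 L,R [[205.0, 162.0], [346.0, 96.0], [211.0, 309.0], [350.0, 240.0]]
plate back top [[172.0, 146.0], [313.0, 81.0]]
fence back top [[259.0, 313.0], [357.0, 264.0]]
base [[282.0, 507.0], [480.0, 401.0], [189.0, 250.0]]
```

View pics/c11.png

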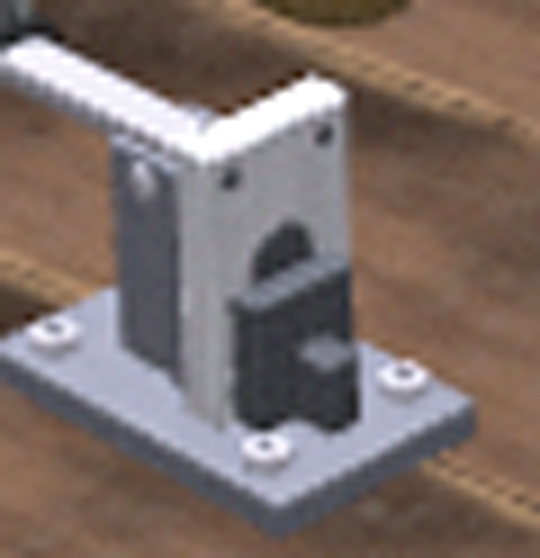

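The zoomed view shows the plate's fence-side top corners at (207,162) and (346,97). For a plate pinned flat they should be at (205,162) and (346,96), so they match to within 2 px. The foot is on the slot floor and the handle is level, so I'm handing in.

```bash
python3 -c "
from station import job,sense
print(sense()['force']); print(job.sign_off())"
```

```text
[-0.22776289 -1.90482919 10.89789804]
the job is handed in; nothing more can be done
None
```

I handed the job in with the plate standing upright and pinned against the middle of the fence and the gripper holding the handle level at about 10 N; the hand-in call returned no verdict.

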